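Screw down the clamp of the blue circuit board

ROBOT

A 6-joint arm with a two-finger parallel gripper is mounted at the origin on a cart in front of the work surface, level with it; the furniture and walls round the work are solid. World frame = base frame: x ahead of the robot, y to its left, z up, the work surface at z = 0. Lengths are in m, angles in rad, forces in N, time in s.
With the tool pointing down it reaches from about 0.25 to 0.775 m from the base axis. Payload 4 kg.
Tool frame: the origin (TCP) lies on the centre line of the jaws, within the pads' length; the fingertips stand 14 mm ahead of it and the grasp point (between the pads) lies 5 mm behind it (robot.tcp_to_tips is the distance from the TCP to the fingertips, in m); z points along the fingers, y is the line along which they close (so a half turn about z gives the same grasp; the last joint's range is limited). The gripper opens to 94 mm and grips with 3 to 60 N. Pads are 16 mm wide; open, the fingers measure 119 mm over their backs; the gripper's body (75 mm by 177 mm) begins 78 mm behind the grasp point.
Start: joints at [1.179, 0.087, 1.371, -0, 1.684, -0.103], TCP at [0.157, 0.527, 0.22] pointing down, gripper open.
Joint ranges: [-3.1, 3.1], [-0.76, 2.03], [0.27, 2.55], [-1.08, 4.22], [0.17, 2.65], [-2.57, 2.57]. Speed limits (rad/s): [2.79, 2.79, 3.14, 3.14, 3.14, 3.14].

INTERFACE

Orientations are given as [roll, pitch, yaw] about the fixed x, y, z axes, in that order (R = Rz(yaw) Ry(pitch) Rx(roll)).
In Python, from bench import robot gives the robot as it stands.
- The arm moves only by the tool carry_out, never from a script. Its argument "increments" is a list of rows, each a list of 3 entries, a list of its own where there are three numbers: the closure in counts, from 0 (fully open) to 255 (shut), then the shift along the tool's x, y, z in mm, then the turn about the tool's z in degrees. In form: [[fingers, [dx, dy, dz], twist], ...]. A call has 1 to 8 rows; each row shifts and turns the commanded pose from where the row before left it, along the tool's axes as they then stand; what a row does not reach is not made up. A row lasts 1/10 s, in which the tool goes at most 50 mm and 8.59 degrees, less where a joint would pass 70% of its speed; a pose out of reach is approached as far as the arm can. A call with a gripper value outside its range is refused whole. The fingers move at their own pace and stop on an object; the grip force is fixed at half the most. Time passes only in rows, so rows that do not move let the fingers close. It gives the time, the measured TCP pose, the force, the opening and the grip force at its end, in the units of the state.
- robot.get_obs(): the state, without advancing time (a new reading comes with each control period).
- robot.snapshot(name): name is "scene" or "top" or "wrist"; returns the picture (480x640x3 uint8, blue, green, red); there is no depth.
- robot.get_calibration(name): a dict with "vfov" (degrees; the focal length in pixels is half the picture's height over the tangent of half this angle, whatever the lens; pixels are square), "cx", "cy" (the principal point, pixels), "T" (4x4, takes a point from camera to world coordinates). Camera axes: x right, y down, z forward; pixel columns grow to the right and rows downward; lengths in m; the calibration is good to about 2 mm. The wrist camera is an equidistant fisheye: a pixel r from the principal point sees the ray r / f radians off the axis. A picture is of the moment at which its call begins: read the wrist's pose just before it. get_calibration takes no time and is no camera call; for the wrist camera it gives the pose at the moment of the call.
- robot.close_job(): hands the job in; it is judged then, once.
The state is a dict: "time": time; "joint_positions": joint angles; "qvel": joint speeds; "joint_torque": joint torques, N m; "tool_pos": TCP position; "ee_rot": TCP orientation; "wrist_force": force on the tool from outside, world axes, zero at the start; "wrist_torque": the same for the moment, N m; "width": finger opening in m; "finger_force": force on a finger pad.
Only numpy, scipy, OpenCV 4.12 (cv2) and the standard library are available. Lean on these libraries where they do the work, as an engineer would, in place of code of your own. Each camera call takes 0.05 s, during which the arm holds its last target. There are 200 camera calls.

TASK

Two small board clamps stand on the bench, each with a round black knurled knob on top. Screw down the knob of the clamp that holds the blue board, clockwise seen from above, letting go and regripping as you need, until it is fully home against its stop. Leave the knob of the other clamp, with the green board, as it is, and let go at the end.

Things in the scene. Friction and masses are not known exactly. Their poses are not given: they have to be found in the camera images.
- blue_screw (a joint): turn of the blue board's clamp screw, rad: 0 = fully loose, grows as the knob turns clockwise seen from above, 6.0 = fully home, a hard stop. Starts 4.9 to 5.7 rad (a little under one turn) short of home. It stays where it is left (friction about 0.06 N m) and may be turned any amount per grip.
- blue_knob (a point): centre of the black knurled knob of the clamp that holds the BLUE circuit board: an upright cylinder, diameter 36 mm, height 28 mm, white index line on top. The point lies on its vertical axis, half-way up the knob, 80 to 86 mm above the bench; it comes down 0.95 mm per rad (6 mm per turn) as the screw goes in.
- blue_clamp: the clamp with the BLUE board, fixed to the bench. Origin: on the screw's axis at bench level; z up, -x towards the board, +x towards the column. Aluminium base 120 x 64 mm, 12 mm high; board 20 mm above the bench; under the knob a grey arm 26 mm wide (top 58 mm up) with a collar 22 mm across (top 66 mm up). Beside the knob all is free down to 58 mm.
- green_mark (a point): outer end of the white index line on top of the knob of the other clamp, the one that holds the GREEN circuit board; the point lies 16 mm from that knob's vertical axis, on its top face. The knob and the clamp are the same make as the blue one's. To be left alone.

How it is judged:
By the outcome, as a careful person would: the job done as asked, in the order asked, and still so for the second after the job is handed in, with the robot touching nothing.
It also fails if it takes over 58 s, if anything falls off the work surface, if the arm or the gripper's body presses on something with over 40 N, if the wrist force passes 120 N, or if a joint passes its speed limit or range.

## Working session

There is one attempt and no reset: what is moved stays moved. The work goes in short steps, Python scripts to look and compute and a tool call to move; the robot and the scene stay as the last step left them, time stands still between calls to the robot, and variables do not carry over. Pictures are saved under pics/ and viewed, at most 10 in all, crops included, and the job is handed in when it is done.

Besides the shell and the picture viewer there is one more tool, called by a JSON object that holds its "api" and its "payload", one argument or row to a line. carry_out: Moves the arm, as the interface text tells. Its arguments: {"type":"object","properties":{"increments":{"type":"array","items":{"type":"array"}}},"required":["increments"]}

```bash
mkdir -p pics; python3 - <<'E'
from bench import robot
import cv2,numpy as np
o=robot.get_obs();print(o)
for n in("scene","top"):
    c=robot.get_calibration(n);print(n,c["vfov"],c["cx"],c["cy"],np.round(c["T"],3).tolist())
    cv2.imwrite(f"pics/{n}1.png",robot.snapshot(n))
E
```

```text
{'time': 0.0, 'joint_positions': array([ 1.17888366e+00,  8.79346007e-02,  1.37225236e+00, -3.94550015e-05,
        1.68359742e+00, -1.03080588e-01]), 'qvel': array([ 0.00063532,  0.00184579,  0.00075368,  0.00060973, -0.000301  ,
       -0.00044053]), 'joint_torque': array([-1.30951554e-03, -3.40188503e+01, -3.02420104e+01,  7.16160913e-02,
        3.30342539e-02, -1.66884456e-04]), 'tool_pos': array([0.15646411, 0.52672935, 0.21831626]), 'ee_rot': array([-3.13940852e+00, -1.86518753e-04,  2.85275597e+00]), 'wrist_force': array([-0.57554292, -0.72153437,  0.50384273]), 'wrist_torque': array([ 0.01418045,  0.00252585, -0.02356374]), 'finger_force': 0.0, 'width': 0.09386655990016798}
scene 55.48843528680336 313.4922144415651 248.67257154323914 [[0.846, -0.361, 0.393, 0.188], [-0.534, -0.576, 0.619, -0.75], [0.002, -0.733, -0.68, 0.663], [0.0, 0.0, 0.0, 1.0]]
top 57.43612106733894 319.4681105990226 239.7601064530279 [[0.102, -0.968, 0.227, 0.318], [-0.995, -0.101, 0.02, -0.232], [0.004, -0.228, -0.974, 0.906], [0.0, 0.0, 0.0, 1.0]]
```

View pics/scene1.png

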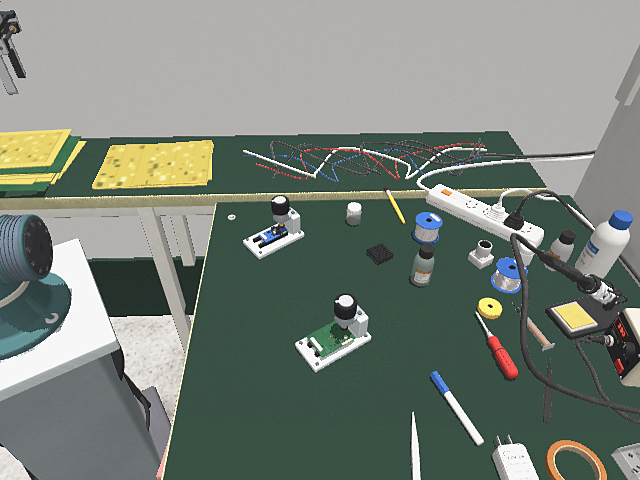

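View pics/top1.png

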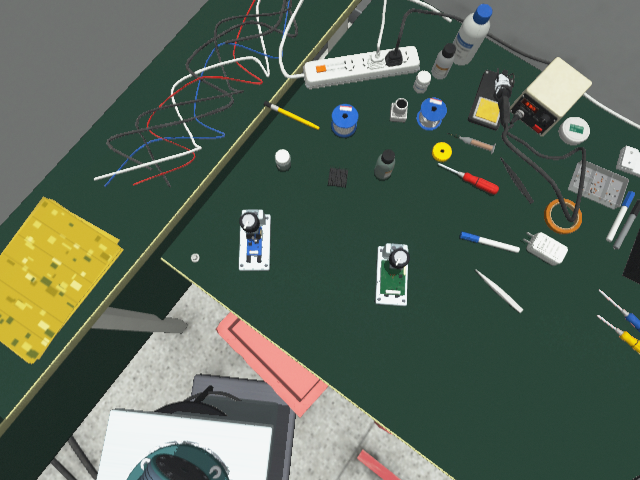

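The blue clamp's knob is at about (250,222) in top and (281,201) in scene. The green one is at (400,258) and (345,300). I'll triangulate, and enlarge both knobs.

```bash
cat > h.py <<'E'
import numpy as np,cv2
from bench import robot
def ray(n,u,v,c=None):
    c=c or robot.get_calibration(n); f=240/np.tan(np.radians(c["vfov"]/2)); T=np.array(c["T"])
    d=np.array([(u-c["cx"])/f,(v-c["cy"])/f,1.])
    if n=="wrist":
        r=np.hypot(d[0],d[1]); d=np.array([d[0]/r*np.sin(r),d[1]/r*np.sin(r),np.cos(r)])
    d=T[:3,:3]@d; return T[:3,3],d/np.linalg.norm(d)
def atz(n,u,v,z,c=None):
    p,d=ray(n,u,v,c); return p+d*(z-p[2])/d[2]
E
python3 - <<'E'
from h import *
for nm,a,b in(("blue",(281,201),(250,222)),("green",(345,300),(400,258))):
    print(nm,atz("scene",*a,.098),atz("top",*b,.098))
t=cv2.imread("pics/top1.png");s=cv2.imread("pics/scene1.png")
C=[t[195:275,225:285],s[185:265,240:310][:, :60],t[235:315,370:430],s[285:365,310:370]]
cv2.imwrite("pics/crop.png",cv2.resize(np.hstack(C),None,fx=3.3,fy=3.3,interpolation=cv2.INTER_CUBIC))
E
```

```text
blue [ 0.53391031 -0.07926082  0.098     ] [ 0.52712125 -0.08000931  0.098     ]
green [ 0.49158698 -0.3670341   0.098     ] [ 0.48675462 -0.36974557  0.098     ]
```

View pics/crop.png

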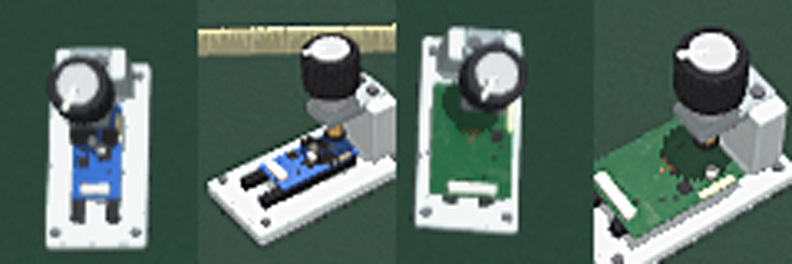

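{"api": "carry_out", "payload": {
  "increments": [
    [0, [-35, -31, 0], 0],
    [0, [-35, -31, 0], 0],
    [0, [-35, -31, 0], 0],
    [0, [-35, -31, 0], 0],
    [0, [-35, -31, 0], 0],
    [0, [-35, -31, 0], 0],
    [0, [-35, -31, 0], 0],
    [0, [-35, -31, 0], 0]
  ]
}}

```text
time: 0.9
tool_pos: [0.3548, 0.208, 0.2192]
ee_rot: [3.142, -0.0, 2.853]
wrist_force: [1.0, 0.0, 1.0]
width: 0.0938
finger_force: 0.0
```

{"api": "carry_out", "payload": {
  "increments": [
    [0, [-35, -31, 0], 0],
    [0, [-35, -31, 0], 0],
    [0, [-35, -31, 0], 0],
    [0, [-35, -31, 0], 0],
    [0, [-35, -31, 0], 0],
    [0, [-35, -31, 0], 0],
    [0, [-25, -25, 0], 0],
    [0, [0, 0, 0], -8]
  ]
}}

```text
time: 1.7
tool_pos: [0.5206, -0.0633, 0.2178]
ee_rot: [-3.14, -0.002, 2.991]
wrist_force: [-0.2, 0.4, -0.1]
width: 0.094
finger_force: 0.0
```

{"api": "carry_out", "payload": {
  "increments": [
    [0, [0, 0, 0], -8],
    [0, [0, 0, 0], -8],
    [0, [0, 0, 0], -8],
    [0, [0, 0, 0], -8],
    [0, [0, 0, 0], -8],
    [0, [0, 0, 0], -5],
    [0, [0, 0, 0], 0]
  ]
}}

```text
time: 2.4
tool_pos: [0.5193, -0.0594, 0.2189]
ee_rot: [3.141, -0.001, -2.506]
wrist_force: [0.1, 0.4, -0.1]
width: 0.0938
finger_force: 0.0
```

```bash
python3 - <<'E'
from h import *
import pickle
o=robot.get_obs();print(o["time"],o["joint_positions"],o["tool_pos"],o["ee_rot"],o["wrist_force"])
c=robot.get_calibration("wrist");pickle.dump(c,open("c.pkl","wb"))
cv2.imwrite("pics/w1.png",robot.snapshot("wrist"))
print(c)
E
```

```text
2.4 [-2.22362040e-01  2.72696445e-02  1.43491349e+00  7.36409443e-05
  1.68056576e+00 -2.42917606e+00] [ 0.51931819 -0.05936433  0.21886988] [ 3.14066978e+00 -7.00388654e-04 -2.50556661e+00] [ 0.08582299  0.41142074 -0.13921008]
{'vfov': 65.70646984690485, 'cx': 317.66710935000805, 'cy': 239.39819537093, 'T': array([[-5.93564503e-01,  7.81241000e-01,  1.93245133e-01,
         4.62950002e-01],
       [ 8.04786059e-01,  5.75971242e-01,  1.43445210e-01,
        -9.99361408e-02],
       [ 7.61639971e-04,  2.40664974e-01, -9.70607949e-01,
         3.83749643e-01],
       [ 0.00000000e+00,  0.00000000e+00,  0.00000000e+00,
         1.00000000e+00]])}
```

View pics/w1.png

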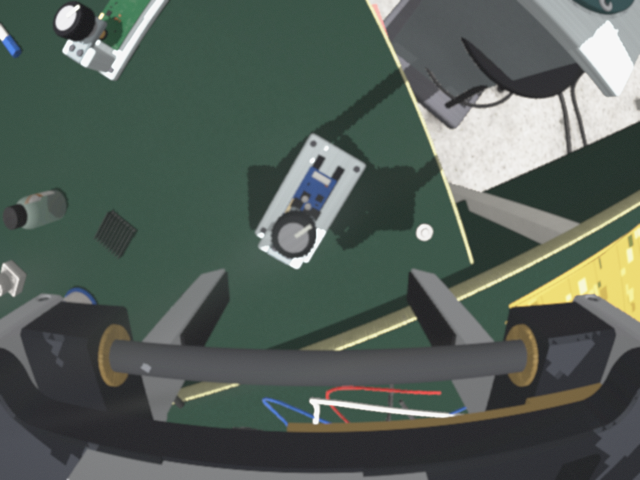

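The wrist picture shows the blue board's clamp in the middle, with its knob top centred at about (293,237) and the index line towards (311,228). The jaws are open on either side and the view is clear.

```bash
cat >> h.py <<'E'
import sys
from scipy.spatial.transform import Rotation as Ro
def totool(p):
    o=robot.get_obs(); R=Ro.from_euler("xyz",o["ee_rot"]).as_matrix()
    return np.round(1000*R.T@(np.array(p)-o["tool_pos"]),1)
E
python3 - <<'E'
from h import *
import pickle
c=pickle.load(open("c.pkl","rb"))
g=cv2.cvtColor(cv2.imread("pics/w1.png"),cv2.COLOR_BGR2GRAY)[200:275,255:330]
print(cv2.HoughCircles(cv2.resize(g,None,fx=4,fy=4,interpolation=3),cv2.HOUGH_GRADIENT,1,400,param1=100,param2=15,minRadius=40,maxRadius=120)/4+np.array([255,200,0]))
p=atz("wrist",293,237,.098,c);print(p, atz("top",249,220.5,.098),atz("scene",280.3,199.5,.098))
print(totool([p[0],p[1],.081]))
E
```

```text
[[[288.375      231.375       28.47500038]]]
[ 0.5298604  -0.07459223  0.098     ] [ 0.5298732  -0.07769526  0.098     ] [ 0.53519378 -0.07402634  0.098     ]
[  0.5 -18.6 137.9]
```

{"api": "carry_out", "payload": {
  "increments": [
    [0, [0, -19, 20], 0],
    [0, [0, 0, 40], 0],
    [0, [0, 0, 25], 0],
    [0, [0, 0, 0], 0],
    [0, [0, 0, 0], 0]
  ]
}}

```text
time: 2.95
tool_pos: [0.5308, -0.0747, 0.1346]
ee_rot: [3.141, -0.0, -2.506]
wrist_force: [0.7, 0.1, 0.6]
width: 0.0941
finger_force: 0.0
```

```bash
python3 - <<'E'
from h import *
import pickle
o=robot.get_obs();print(o["time"],o["joint_positions"],o["tool_pos"],o["ee_rot"])
c=robot.get_calibration("wrist");pickle.dump(c,open("c.pkl","wb"))
im=robot.snapshot("wrist");cv2.imwrite("pics/w2full.png",im);cv2.imwrite("pics/w2.png",cv2.resize(im[200:350,220:420],None,fx=4,fy=4,interpolation=3))
E
```

```text
2.95 [-2.45581699e-01  8.90182662e-02  1.53797524e+00  8.95530643e-05
  1.51530063e+00 -2.45167896e+00] [ 0.53081    -0.07466087  0.13457367] [ 3.14099470e+00 -3.77504973e-04 -2.50629661e+00]
```

View pics/w2.png

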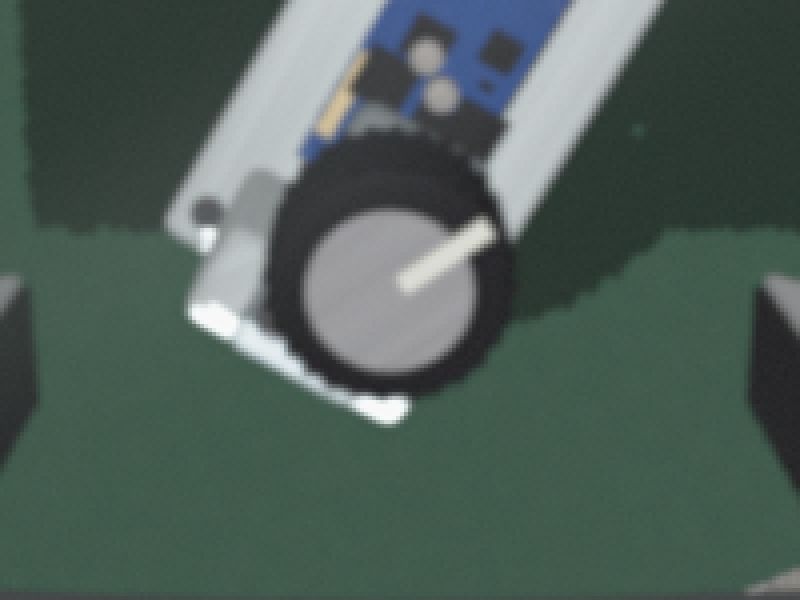

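The close-up shows the top face centred at crop (389,291), which is full-frame (317,273). The index tip is at (489,230), or (342,257.5). The jaws stand evenly on both sides.

```bash
python3 - <<'E'
from h import *
import pickle
c=pickle.load(open("c.pkl","rb"))
for z in(.0985,):
    p=atz("wrist",317.25,272.75,z,c);t=atz("wrist",342.25,257.5,z,c)
    print(p,t-p,np.degrees(np.arctan2(*(t-p)[1::-1])))
print(totool([p[0],p[1],.081]))
E
```

```text
[ 0.53042372 -0.07408129  0.0985    ] [-0.01570306  0.00598954  0.        ] 159.12190734818756
[ 0.6  1.5 55. ]
```

{"api": "carry_out", "payload": {
  "increments": [
    [0, [0.5, 1, 20], 0],
    [0, [0, 0, 20], 0],
    [0, [0, 0, 13.5], 0],
    [0, [0, 0, 0], 0],
    [255, [0, 0, 0], 0],
    [255, [0, 0, 0], 0],
    [255, [0, 0, 0], 0],
    [255, [0, 0, 0], 0]
  ]
}}

```text
time: 3.8
tool_pos: [0.5304, -0.0743, 0.0819]
ee_rot: [-3.14, 0.001, -2.505]
wrist_force: [-0.1, 0.5, -0.6]
width: 0.0654
finger_force: 0.0
```

{"api": "carry_out", "payload": {
  "increments": [
    [255, [0, 0, 0], 0],
    [255, [0, 0, 0], 0],
    [255, [0, 0, 0], 0],
    [255, [0, 0, 0], 0]
  ]
}}

```text
time: 4.2
tool_pos: [0.5305, -0.0751, 0.081]
ee_rot: [-3.139, 0.0, -2.505]
wrist_force: [2.3, -2.0, -1.4]
width: 0.0355
finger_force: 30.0
```

{"api": "carry_out", "payload": {
  "increments": [
    [255, [0, 0, 0.1], 8],
    [255, [0, 0, 0.1], 8],
    [255, [0, 0, 0.1], 8],
    [255, [0, 0, 0.2], 8],
    [255, [0, 0, 0.1], 8],
    [255, [0, 0, 0.2], 8],
    [255, [0, 0, 0.1], 8],
    [255, [0, 0, 0.1], 8]
  ]
}}

```text
time: 5.0
tool_pos: [0.5306, -0.0755, 0.08]
ee_rot: [-3.14, 0.003, 2.655]
wrist_force: [2.5, -3.4, -0.9]
width: 0.0354
finger_force: 30.0
```

```bash
cat > st.py <<'E'
from h import *
o=robot.get_obs()
for k in("time","joint_positions","tool_pos","ee_rot","wrist_force","wrist_torque","width","finger_force"):print(k,np.round(o[k],4))
E
python3 st.py
```

```text
time 5.0
joint_positions [-0.2459  0.1246  1.6113 -0.0019  1.4034 -1.3296]
tool_pos [ 0.5306 -0.0755  0.08  ]
ee_rot [-3.1403e+00  2.6000e-03  2.6549e+00]
wrist_force [ 2.4691 -3.3589 -0.9118]
wrist_torque [-0.5818 -0.3921  0.1068]
width 0.0354
finger_force 29.9946
```

{"api": "carry_out", "payload": {
  "increments": [
    [255, [0, 0, 0.1], 8.5],
    [255, [0, 0, 0.1], 8.5],
    [255, [0, 0, 0.2], 8.5],
    [255, [0, 0, 0.2], 8.5],
    [255, [0, 0, 0.1], 8.5],
    [255, [0, 0, 0.2], 8.5],
    [255, [0, 0, 0.1], 8.5],
    [255, [0, 0, 0.1], 8.5]
  ]
}}

```text
time: 5.8
tool_pos: [0.5303, -0.0757, 0.0788]
ee_rot: [3.14, 0.003, 1.468]
wrist_force: [1.3, -2.9, -1.0]
width: 0.0358
finger_force: 30.0
```

{"api": "carry_out", "payload": {
  "increments": [
    [255, [0, 0, 0.1], 8.5],
    [255, [0, 0, 0.1], 8.5],
    [255, [0, 0, 0.2], 8.5],
    [255, [0, 0, 0.2], 8.5],
    [255, [0, 0, 0.1], 8.5],
    [255, [0, 0, 0.2], 8.5],
    [255, [0, 0, 0.1], 8.5],
    [255, [0, 0, 0.1], 8.5]
  ]
}}

```text
time: 6.6
tool_pos: [0.5299, -0.0755, 0.0777]
ee_rot: [3.139, 0.001, 0.281]
wrist_force: [0.9, -3.1, -1.8]
width: 0.0357
finger_force: 30.0
```

```bash
python3 st.py
```

```text
time 6.6
joint_positions [-0.2459  0.1262  1.6143 -0.0024  1.4005  1.0443]
tool_pos [ 0.5299 -0.0755  0.0777]
ee_rot [3.1392e+00 6.0000e-04 2.8090e-01]
wrist_force [ 0.8996 -3.0916 -1.8455]
wrist_torque [-0.5844  0.0878  0.1188]
width 0.0357
finger_force 29.9943
```

{"api": "carry_out", "payload": {
  "increments": [
    [255, [0, 0, 0.1], 8.5],
    [255, [0, 0, 0.1], 8.5],
    [255, [0, 0, 0.2], 8.5],
    [255, [0, 0, 0.2], 8.5],
    [255, [0, 0, 0.1], 8.5],
    [255, [0, 0, 0.2], 8.5],
    [255, [0, 0, 0.1], 8.5],
    [255, [0, 0, 0.1], 8.5]
  ]
}}

```text
time: 7.4
tool_pos: [0.53, -0.0751, 0.0766]
ee_rot: [3.141, -0.001, -0.906]
wrist_force: [1.0, -2.3, -1.9]
width: 0.0354
finger_force: 30.0
```

{"api": "carry_out", "payload": {
  "increments": [
    [255, [0, 0, 0.1], 5],
    [255, [0, 0, 0.1], 5],
    [255, [0, 0, 0], 0]
  ]
}}

```text
time: 7.7
tool_pos: [0.53, -0.075, 0.0764]
ee_rot: [3.141, -0.001, -1.074]
wrist_force: [1.2, -2.6, -0.2]
width: 0.0356
finger_force: 30.0
```

```bash
python3 st.py
```

```text
time 7.7
joint_positions [-2.4570e-01  1.2730e-01  1.6159e+00 -1.3000e-03  1.3979e+00  2.3998e+00]
tool_pos [ 0.53   -0.075   0.0764]
ee_rot [ 3.1411e+00 -1.4000e-03 -1.0744e+00]
wrist_force [ 1.2312 -2.568  -0.2182]
wrist_torque [-0.4893 -0.0064 -0.0352]
width 0.0356
finger_force 30.0003
```

{"api": "carry_out", "payload": {
  "increments": [
    [0, [0, 0, 0], 0],
    [0, [0, 0, 0], 0],
    [0, [0, 0, 0], 0],
    [0, [0, 0, 0], 0],
    [0, [0, 0, 0], -8],
    [0, [0, 0, 0], -8],
    [0, [0, 0, 0], -8],
    [0, [0, 0, 0], -8]
  ]
}}

```text
time: 8.5
tool_pos: [0.5299, -0.074, 0.0765]
ee_rot: [-3.141, 0.0, -0.509]
wrist_force: [-0.0, -0.4, -1.0]
width: 0.0929
finger_force: 0.0
```

{"api": "carry_out", "payload": {
  "increments": [
    [0, [0, 0, 0], -8],
    [0, [0, 0, 0], -8],
    [0, [0, 0, 0], -8],
    [0, [0, 0, 0], -8],
    [0, [0, 0, 0], -8],
    [0, [0, 0, 0], -8],
    [0, [0, 0, 0], -8],
    [0, [0, 0, 0], -8]
  ]
}}

```text
time: 9.3
tool_pos: [0.5299, -0.074, 0.0765]
ee_rot: [-3.141, -0.0, 0.608]
wrist_force: [-0.3, 0.4, 0.6]
width: 0.094
finger_force: 0.0
```

{"api": "carry_out", "payload": {
  "increments": [
    [255, [0, 0, 0], 0],
    [255, [0, 0, 0], 0],
    [255, [0, 0, 0], 0],
    [255, [0, 0, 0], 0],
    [255, [0, 0, 0], 0],
    [255, [0, 0, 0], 0],
    [255, [0, 0, 0], 0],
    [255, [0, 0, 0], 0]
  ]
}}

```text
time: 10.1
tool_pos: [0.5305, -0.0751, 0.0766]
ee_rot: [3.139, -0.0, 0.601]
wrist_force: [3.1, -2.3, -1.3]
width: 0.0353
finger_force: 30.0
```

```bash
python3 st.py
```

```text
time 10.1
joint_positions [-2.4550e-01  1.2720e-01  1.6155e+00 -1.6000e-03  1.3967e+00  7.2450e-01]
tool_pos [ 0.5305 -0.0751  0.0766]
ee_rot [ 3.139e+00 -3.000e-04  6.011e-01]
wrist_force [ 3.1058 -2.292  -1.322 ]
wrist_torque [-0.5258 -0.2706 -0.0208]
width 0.0353
finger_force 30.0014
```

{"api": "carry_out", "payload": {
  "increments": [
    [255, [0, 0, 0.1], 5],
    [255, [0, 0, 0.1], 5],
    [255, [0, 0, 0.1], 5],
    [255, [0, 0, 0], 0]
  ]
}}

```text
time: 10.5
tool_pos: [0.5306, -0.0752, 0.0763]
ee_rot: [3.139, -0.001, 0.339]
wrist_force: [2.0, -3.4, -1.6]
width: 0.0356
finger_force: 30.0
```

```bash
python3 st.py | grep -E "rot|torq|joint|force"
```

```text
joint_positions [-2.4580e-01  1.2760e-01  1.6157e+00 -1.3000e-03  1.3963e+00  9.8610e-01]
ee_rot [ 3.1394e+00 -1.0000e-03  3.3910e-01]
wrist_force [ 1.9864 -3.3653 -1.5757]
wrist_torque [-0.6051 -0.2677 -0.0831]
finger_force 30.0003
```

{"api": "carry_out", "payload": {
  "increments": [
    [255, [0, 0, 0.1], 5],
    [255, [0, 0, 0.1], 5],
    [255, [0, 0, 0], 0]
  ]
}}

```text
time: 10.8
tool_pos: [0.5306, -0.0752, 0.0762]
ee_rot: [3.139, -0.001, 0.166]
wrist_force: [3.2, -4.4, -1.2]
width: 0.0356
finger_force: 30.0
```

```bash
python3 st.py | grep -E "rot|torq|joint|force"
```

```text
joint_positions [-2.4570e-01  1.2770e-01  1.6159e+00 -1.4000e-03  1.3958e+00  1.1590e+00]
ee_rot [ 3.1395e+00 -1.4000e-03  1.6630e-01]
wrist_force [ 3.1869 -4.4371 -1.2315]
wrist_torque [-0.7678 -0.3466 -0.0605]
finger_force 30.0001
```

{"api": "carry_out", "payload": {
  "increments": [
    [255, [0, 0, 0.1], 5],
    [255, [0, 0, 0.1], 5]
  ]
}}

```text
time: 11.0
tool_pos: [0.5306, -0.0753, 0.076]
ee_rot: [3.14, -0.002, -0.01]
wrist_force: [2.7, -4.7, -1.6]
width: 0.0353
finger_force: 30.0
```

```bash
python3 st.py | grep -E "rot|torq|joint|force"
```

```text
joint_positions [-2.4570e-01  1.2780e-01  1.6162e+00 -1.6000e-03  1.3954e+00  1.3351e+00]
ee_rot [ 3.1395e+00 -1.7000e-03 -9.8000e-03]
wrist_force [ 2.6511 -4.7168 -1.586 ]
wrist_torque [-0.8332 -0.3868  0.102 ]
finger_force 29.997
```

{"api": "carry_out", "payload": {
  "increments": [
    [255, [0, 0, 0.1], 5],
    [255, [0, 0, 0.1], 5]
  ]
}}

```text
time: 11.2
tool_pos: [0.5304, -0.0753, 0.0759]
ee_rot: [3.14, -0.002, -0.183]
wrist_force: [-1.7, -4.0, 0.3]
width: 0.0358
finger_force: 30.0
```

```bash
python3 st.py | grep -E "rot|torq|joint|force"
```

```text
joint_positions [-0.2457  0.1279  1.6163 -0.002   1.3956  1.5085]
ee_rot [ 3.1395e+00 -1.6000e-03 -1.8300e-01]
wrist_force [-1.7102 -4.012   0.2814]
wrist_torque [-0.7304  0.4799  0.7181]
finger_force 29.9975
```

The torque about z jumped from 0.10 to 0.72 N m after about 323° in total, which fits the stop. I'll press on a little more to confirm.

{"api": "carry_out", "payload": {
  "increments": [
    [255, [0, 0, 0], 4],
    [255, [0, 0, 0], 4]
  ]
}}

```text
time: 11.4
tool_pos: [0.5299, -0.0752, 0.076]
ee_rot: [3.139, -0.001, -0.321]
wrist_force: [0.2, -3.6, -0.1]
width: 0.0351
finger_force: 30.0
```

```bash
python3 st.py | grep -E "rot|torq|joint|force"
```

```text
joint_positions [-0.2455  0.1276  1.6165 -0.0023  1.3969  1.647 ]
ee_rot [ 3.1394e+00 -8.0000e-04 -3.2120e-01]
wrist_force [ 0.1748 -3.6273 -0.0743]
wrist_torque [-0.6699  0.4995  0.6838]
finger_force 29.9983
```

{"api": "carry_out", "payload": {
  "increments": [
    [0, [0, 0, 0], 0],
    [0, [0, 0, 0], 0],
    [0, [0, 0, 0], 0],
    [0, [0, 0, 0], 0],
    [0, [0, 0, 0], 0],
    [0, [0, 0, -20], 0],
    [0, [0, 0, -40], 0],
    [0, [0, 0, 0], 0]
  ]
}}

```text
time: 12.2
tool_pos: [0.5333, -0.0749, 0.1416]
ee_rot: [-3.14, -0.011, -0.323]
wrist_force: [0.6, -0.1, 1.1]
width: 0.0932
finger_force: 0.0
```

```bash
python3 - <<'E'
from h import *
import pickle
o=robot.get_obs();print(o["time"],o["tool_pos"],o["ee_rot"])
c=robot.get_calibration("wrist");pickle.dump(c,open("c.pkl","wb"))
im=robot.snapshot("wrist");cv2.imwrite("pics/w3.png",cv2.resize(im[200:350,220:420],None,fx=4,fy=4,interpolation=3))
E
```

```text
12.2 [ 0.53330925 -0.0748728   0.14163   ] [-3.14039451 -0.01123666 -0.32307283]
```

View pics/w3.png

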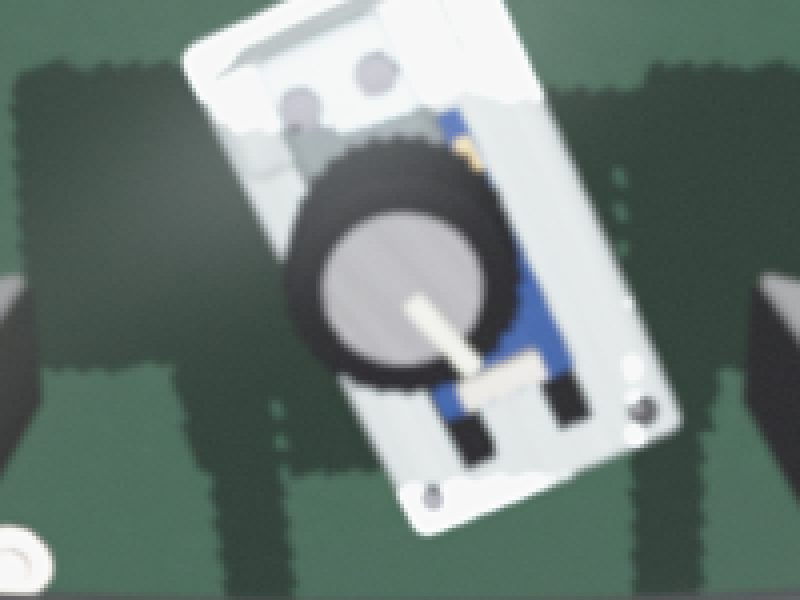

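The knob is released. Its top centre is at crop (403,288) and the index tip at (473,370). I'll compute how far it turned.

```bash
python3 - <<'E'
from h import *
import pickle
c=pickle.load(open("c.pkl","rb"))
p=atz("wrist",220+403/4,200+288/4,.0935,c);t=atz("wrist",220+473/4,200+370/4,.0935,c)
a=np.degrees(np.arctan2(*(t-p)[1::-1]));print(p,a,(159.1-a)%360)
E
```

```text
[ 0.52941237 -0.07474107  0.0935    ] -159.5409794878072 318.64097948780716
```

```bash
python3 -c "
from bench import robot
print(robot.close_job())"
```

```text
the job is handed in; nothing more can be done
None
```

I screwed the blue clamp's knob down about 319° clockwise (5.56 rad) until it hit its stop, with torque jumping from 0.10 to about 0.7 N m; the gripper has let go, the green knob was not touched, and the job is handed in at about 12 s.

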